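# Index and lock the bench turntable

## Task

On the metal-shop bench, push a spoke of the turntable round with a fingertip until its red pointer points at the yellow clip on the base's rim, and let it stand there. Then push the green-balled lock lever gently round to its brass stop pin, so that the turntable is left on its mark and locked. Only push, never grip; leave the copper bowl riding untouched on the turntable and do not shift the tools and other things lying about.

Things in the scene. Friction and masses are not known exactly. Their poses are not given: they have to be found in the camera images.
- base: Fixed dark round base plate, 300 mm diameter, 16 mm thick, carrying turntable and lock lever. Origin on the bench, on the turntable's axis; z up, +y points from the turntable to the lever's pivot.
- wheel_centre (a point): On the turntable's vertical axis, 48 mm above the bench: mid-height of the spokes. Blue disc 140 mm across, 35 to 60 mm above the bench; four level round spokes 12 mm thick, 90 degrees apart, stick out from 70 to 125 mm from the axis: three steel with black balls (18 mm), the fourth is the red pointer.
- pointer_tip (a point): Outer tip of the red pointer spoke, 125 mm from the turntable's axis, 48 mm above the bench. Turns with the turntable. The other spokes lie 90, 180 and 270 degrees round from it.
- turntable (a joint): Turn of the turntable, rad, growing counterclockwise seen from above; at 0 the pointer points along the base's -x. It turns freely both ways, several turns, with steady friction: about 2.5 N pushed at 100 mm from the axis (a little more when fast); it stops where it is left.
- mark (a point): Middle of the inner end of the yellow clip (26 mm long, 16 mm wide, top 24 mm above the bench), fixed on the rim of the base plate, 130 mm from the turntable's axis. The spokes pass above the clip. The pointer is on the mark when its tip is over this point.
- lever_pivot (a point): Vertical axis of the lock lever, at the height of its arm (50 mm above the bench), 225 mm from the turntable's axis along the base's +y, on a 16 mm thick tongue of the base.
- lever_ball (a point): Centre of the green ball (22 mm) at the end of the lock lever, 83 mm from its pivot, 50 mm above the bench. The lever's arm is a level steel rod 12 mm thick with a grey hub of 30 mm diameter.
- lock_lever (a joint): Swing of the lock lever, rad: at 0 it points along the base's -x (open), growing clockwise seen from above until at 1.5 it lies almost along the base's +y, away from the turntable, at its end stop by the brass pin (locked). Friction: about 2 N pushed at 70 mm from the pivot; it stays where it is left.
- bowl_mid (a point): Centre, half-way up, of the small loose copper bowl (76 mm across, 22 mm high) standing on the turntable near its middle, its rim 82 mm above the bench. It rides round with the turntable.
- hammer: Loose hammer, wooden handle, 260 mm long, lying on the bench beyond the turntable's other side from the lever. Origin on its underside, x along the tool.
- chisel: Loose steel cold chisel, 160 mm long, 12 mm high, lying behind the lever (the side away from the robot). Origin at its underside near the middle, x along it.
- punch: Loose brass punch, 118 mm long, 11 mm high, lying on the robot's side between turntable and lever. Origin at its underside near the middle, x along it.
- file: Loose file with wooden handle, 250 mm long, 20 mm high, lying across behind the turntable. Origin at its underside near the middle, x along it.
- jar: Loose amber jar, 70 mm diameter, 85 mm high, to the left of the lever. Origin at the centre of its underside.
- bench_block: Loose steel bench block, 75 x 75 x 30 mm, to the left. Origin at the centre of its underside.
There are look-alikes about, which are no part of the job. Of the things like the part that bears bowl_mid, leave any that is blue or turquoise; of the rest the larger one is meant.

How it is judged:
On the way, in this order (a step that is already met when the one before it is completed fails the run):
1. the pointer stands still at the yellow clip while the lever is still open (horizontal distance between pointer_tip and mark below 0.012 m and velocity of joint turntable between -0.05 and 0.05 rad/s and value of joint lock_lever below 0.7 rad), for 0.3 s.
2. the lever is pushed round to its stop (horizontal distance between pointer_tip and mark below 0.012 m and value of joint lock_lever above 1.35 rad), for 0.2 s.
At the end, for the whole second after the job is handed in: Pointer tip at rest within 12 mm (level distance) of the mark, lever beyond 1.35 rad (stop at 1.5), bowl upright on the turntable within 25 mm of its middle, no other loose thing moved more than 20 mm (all of step 2 and velocity of joint turntable between -0.05 and 0.05 rad/s and horizontal distance between bowl_mid and wheel_centre below 0.025 m and height (world z) of bowl_mid between 0.065 and 0.078 m and angle between bowl_mid's own z axis and vertical below 0.15 rad and distance of each of hammer, chisel, punch, file, jar, bench_block from where it was at the start of the episode below 0.02 m); the robot touches nothing.
It fails at once if a bystanding tool, jar or block is shifted by more than 20 mm or lifted (distance of any of hammer, chisel, punch, file, jar, bench_block from where it was at the start of the episode above 0.02 m).
It fails at once if the bowl is lifted off the turntable or tipped (height (world z) of bowl_mid above 0.08 m or angle between bowl_mid's own z axis and vertical above 0.3 rad).
It fails at once if the fingers touch the bowl (contact force between the fingers and bowl above 0.5 N).
It fails at once if the turntable or lever is gripped or shoved hard (over 40 N from the fingers) (contact force between the fingers and turntable above 40 N or contact force between the fingers and lock_lever above 40 N).
It also fails if it takes over 72 s, if anything falls off the work surface, if the arm or the gripper's body presses on something with over 40 N, if the wrist force passes 120 N, or if a joint passes its speed limit or range.

## Robot

A 6-joint arm with a two-finger parallel gripper is mounted at the origin on the work surface. World frame = base frame: x ahead of the robot, y to its left, z up, the work surface at z = 0. Lengths are in m, angles in rad, forces in N, time in s.
With the tool pointing down it reaches from about 0.35 to 1 m from the base axis. Payload 7.1 kg.
Tool frame: the origin (TCP) lies between the finger pads; the fingertips stand 22 mm ahead of it and the grasp point (between the pads) lies 3 mm ahead of it; x points along the fingers, y is the direction in which the jaws open and shut, and the axes are right-handed (so a half turn about x gives the same grasp; the last joint's range is limited). The gripper opens to 85 mm and grips with 20 to 120 N. Pads are 22 mm wide; open, the fingers measure 114 mm over their backs; the gripper's body (76 mm by 85 mm) begins 54 mm behind the grasp point. The pads swing forward as they close: fully open they stand 13 mm farther back than shut.
Start: joints at [1.168, 0.423, 1.63, -0, 1.089, -0.019], TCP at [0.234, 0.58, 0.253] pointing down, gripper open.
Joint ranges: [-3, 3], [-0.9, 2.11], [0.09, 2.58], [-1.31, 4.45], [0.11, 2.69], [-2.54, 2.54]. Speed limits (rad/s): [2.39, 2.39, 3.01, 3.14, 3.14, 3.14].

## Interface

Orientations are given as a rotation vector (axis times angle).
In Python, from rig import manip gives the robot as it stands. The module is installed in compiled form; this text tells all that it offers. Calls block until the motion is done:
- manip.move_to(position, orientation): joint-space move of the TCP to a pose.
- manip.servo_line(position, orientation=None, rate=0.15): straight line of the TCP; orientation=None keeps the orientation; rate is the mean speed in m/s.
- manip.set_joints(angles): joint-space move.
- manip.command_gripper(opening, f_grip=None): finger opening in m; f_grip is the grip in N (None keeps the last); returns when the fingers have stopped.
- manip.hold(seconds).
- manip.solve_ik(position, orientation): joint angles nearest the present ones, or None.
- manip.camera(name): name is "scene" or "side" or "wrist"; returns a dict with "image" (384x512x3 uint8, red, green, blue), "fx", "fy", "cx", "cy" (pixels), "cam_to_world" (4x4, takes a point from camera to world coordinates); the wrist camera has in their place "mount" (4x4, takes a point from camera to tool coordinates, whose origin is the TCP and whose axes are the tool frame's). Camera axes: x right, y down, z forward; pixel columns grow to the right and rows downward; lengths in m; the calibration is good to about 2 mm. A picture is of the moment at which its call begins: read the wrist's pose just before it. There is no depth.
A pose or a line that the arm cannot do raises manip.IKError and nothing moves.
- manip.sign_off(): hands the job in, once; it reports no verdict.
Readings, each from a call of its own:
- manip.get_time(): time.
- manip.get_joint_positions(): joint angles.
- manip.get_joint_vel(): joint speeds.
- manip.get_tau(): joint torques, N m.
- manip.get_position(): TCP position.
- manip.get_ee_rot(): TCP orientation.
- manip.get_contact_force(): force on the tool from outside, world axes, zero at the start.
- manip.get_torque(): the same for the moment, N m.
- manip.get_width(): finger opening in m.
Only numpy, scipy, OpenCV 4.12 (cv2) and the standard library are available. Lean on these libraries where they do the work, as an engineer would, in place of code of your own. Each camera call takes 0.05 s, during which the arm holds its last target.

## Working session

There is one attempt and no reset: what is moved stays moved. The work goes in short steps, each a Python script; the robot and the scene stay as the last script left them, time stands still between calls to the robot, and variables do not carry over. Pictures are saved under pics/ and viewed, and the job is handed in when it is done.

```bash
mkdir -p pics; ls; python3 - <<'E'
from rig import manip
import cv2,numpy as np
for n in("scene","side","wrist"):
    c=manip.camera(n); cv2.imwrite(f"pics/{n}0.png",cv2.cvtColor(c["image"],cv2.COLOR_RGB2BGR))
    np.set_printoptions(precision=4,suppress=True)
    print(n,c["fx"],c["fy"],c["cx"],c["cy"]); print(c.get("cam_to_world",c.get("mount")))
print(manip.get_time(),manip.get_position(),manip.get_ee_rot())
E
```

```text
pics
scene 443.22744707957605 443.22744707957605 257.82095367429923 191.11140225315978
[[ 0.4906  0.7385 -0.4625  1.2067]
 [ 0.8714 -0.4145  0.2625 -0.3319]
 [ 0.0021 -0.5318 -0.8468  1.3372]
 [ 0.      0.      0.      1.    ]]
side 460.44082735294785 460.44082735294785 250.66428040059157 197.4933602136702
[[ 0.9697 -0.1543  0.1893  0.3222]
 [-0.2439 -0.5723  0.783  -0.9167]
 [-0.0125 -0.8054 -0.5926  0.7896]
 [ 0.      0.      0.      1.    ]]
wrist 273.6697077783543 273.6697077783543 255.67344550848824 194.97569599633252
[[ 0.0005 -0.3102  0.9507 -0.1224]
 [ 1.      0.0011 -0.0002  0.0002]
 [-0.001   0.9507  0.3102 -0.0807]
 [ 0.      0.      0.      1.    ]]
0.15 [0.2338 0.5792 0.2527] [ 0.3002  1.55   -0.302 ]
```

View pics/scene0.png

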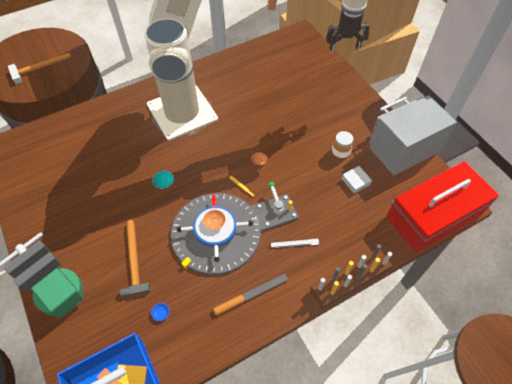

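View pics/side0.png

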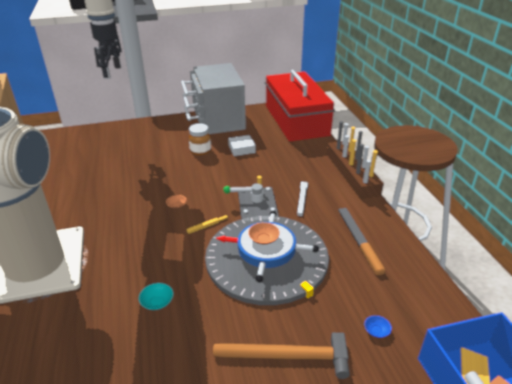

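View pics/wrist0.png

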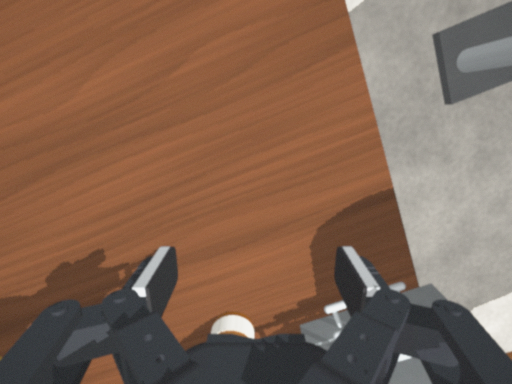

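Bowl candidates in the scene view are the copper bowl on the turntable (212,221), a small copper bowl on the bench (260,158), a turquoise one (163,180) and a blue one (160,313). The larger non-blue one is the one on the turntable, so that is the one to protect. The turntable centre is at about (214,228), the red pointer tip at (213,198), the yellow clip at (186,262) and the green ball at (271,184).

```bash
python3 - <<'E'
import cv2
a=cv2.imread("pics/scene0.png")[165:285,160:310]; cv2.imwrite("pics/c1.png",cv2.resize(a,None,fx=5,fy=5,interpolation=cv2.INTER_CUBIC))
a=cv2.imread("pics/side0.png")[165:310,180:340]; cv2.imwrite("pics/c2.png",cv2.resize(a,None,fx=4,fy=4,interpolation=cv2.INTER_CUBIC))
E
```

```text
(no output)
```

View pics/c1.png

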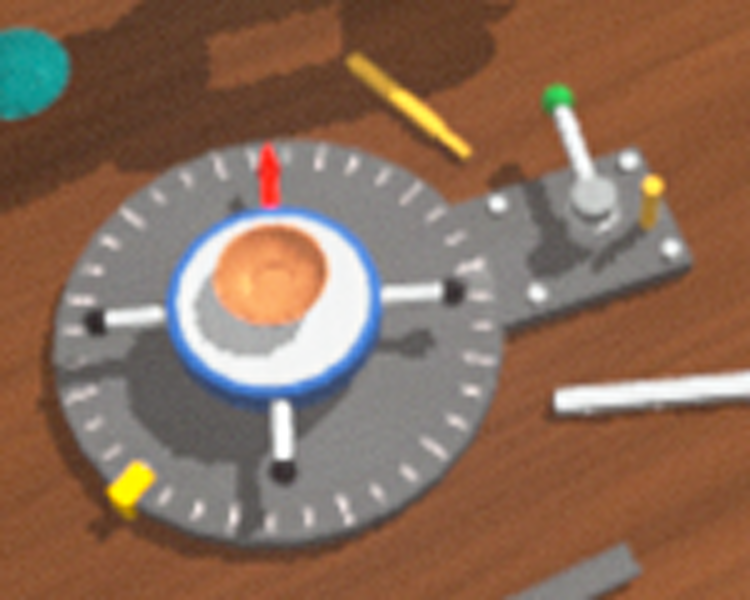

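View pics/c2.png

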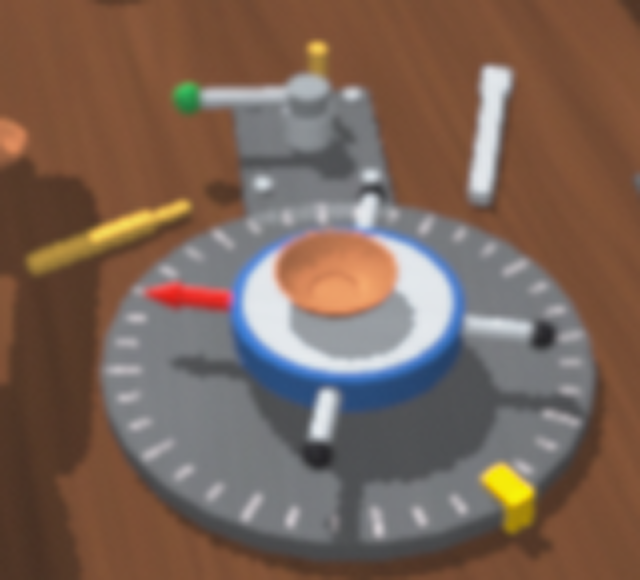

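```bash
cat > h.py <<'E'
from rig import manip
import cv2,numpy as np
from scipy.optimize import least_squares
from scipy.spatial.transform import Rotation as R
np.set_printoptions(precision=4,suppress=True)
def cam(n): return manip.camera(n)
def proj(c,p,T=None):
    T=c["cam_to_world"] if T is None else T
    q=(np.asarray(p)-T[:3,3])@T[:3,:3]
    return np.stack([c["fx"]*q[...,0]/q[...,2]+c["cx"],c["fy"]*q[...,1]/q[...,2]+c["cy"]],-1)
def onz(c,uv,z):
    T=c["cam_to_world"]; d=T[:3,:3]@np.array([(uv[0]-c["cx"])/c["fx"],(uv[1]-c["cy"])/c["fy"],1]); return T[:3,3]+d*(z-T[2,3])/d[2]
E
python3 - <<'E'
from h import *
S=cam("scene");D=cam("side")
pts={"tip":((213.6,194.4),(216.75,238),.048),"bA":((179.2,229.4),(259.5,278.2),.048),"bR":((250.6,223.2),(273,212.5),.048),"bB":((216.8,259),(315.75,248.5),.048),
"clip":((189.2,258.6),(303.75,282.25),.024),"ball":((271.6,184.6),(226.75,189.25),.05),"hub":((279,204),(257,187),.06)}
for k,(a,b,z) in pts.items():
    f=lambda p:np.r_[proj(S,p)-a,proj(D,p)-b]
    s=least_squares(f,[.5,.2,.05]); print(k,s.x,abs(s.fun).max(), onz(S,a,z)[:2],onz(D,b,z)[:2])
def model(q):
    cx,cy,yaw,th,cl,lv=q
    P=lambda r,a,z:[cx+r*np.cos(a),cy+r*np.sin(a),z]
    pa=yaw+np.pi+th
    # lever pivot
    px,py=cx-.225*np.sin(yaw),cy+.225*np.cos(yaw)
    la=yaw+np.pi-lv
    return {"tip":P(.125,pa,.048),"bA":P(q2,pa+np.pi/2,.048),"bR":P(q2,pa-np.pi/2,.048),"bB":P(q2,pa+np.pi,.048),
    "clip":P(.13,cl,.024),"ball":[px+.083*np.cos(la),py+.083*np.sin(la),.05]}
q2=.125
def f(q):
    m=model(q); return np.concatenate([np.r_[proj(S,m[k])-pts[k][0],proj(D,m[k])-pts[k][1]] for k in m])
s=least_squares(f,[.5,.1,.0,0,-1,0]); print(s.x,s.fun.reshape(-1,4))
E
```

```text
tip [ 0.4391 -0.0708  0.0437] 0.4588557821498682 [ 0.4401 -0.0707] [ 0.439  -0.0765]
bA [ 0.5053 -0.2285  0.0452] 0.41984121674772723 [ 0.5055 -0.2279] [ 0.5049 -0.2317]
bR [ 0.5994 -0.0142  0.047 ] 0.15315341943184535 [ 0.5994 -0.0141] [ 0.5991 -0.0158]
bB [ 0.6587 -0.1687  0.0445] 0.6748327097272977 [ 0.6585 -0.1676] [ 0.6578 -0.1735]
clip [ 0.6042 -0.2422  0.0201] 0.7830151191162713 [ 0.6039 -0.2407] [ 0.6035 -0.2468]
ball [0.5038 0.1215 0.0467] 0.5451069729181199 [0.5038 0.1217] [0.5037 0.1153]
hub [0.5861 0.1019 0.0526] 0.5348898900242034 [0.5881 0.1007] [0.5841 0.0901]
[ 0.551  -0.1221 -0.1515 -0.2609 -1.157   0.0793] [[-0.8162 -0.6334 -1.3473 -1.0332]
 [-3.0405  0.0654 -1.2144  1.9227]
 [ 1.9971 -0.4675 -0.1729 -2.0168]
 [-0.2945  2.4871  2.9046 -0.9411]
 [-0.1835 -0.1079 -0.9402 -1.8072]
 [-0.5306  0.354  -0.1205 -0.8298]]
```

```bash
cat >> h.py <<'E'
def ori(a,):
    y=np.array([np.cos(a),np.sin(a),0]);x=np.array([0,0,-1.]);return R.from_matrix(np.stack([x,y,np.cross(x,y)],1)).as_rotvec()
def toolT():
    T=np.eye(4);T[:3,:3]=R.from_rotvec(manip.get_ee_rot()).as_matrix();T[:3,3]=manip.get_position();return T
E
python3 - <<'E'
from h import *
S=cam("scene");D=cam("side")
pts={"tip":((213.6,194.4),(216.75,238)),"bA":((179.2,229.4),(259.5,278.2)),"bR":((250.6,223.2),(273,212.5)),"bB":((216.8,259),(315.75,248.5)),
"clip":((189.2,258.6),(303.75,282.25)),"ball":((271.6,184.6),(226.75,189.25))}
def model(q):
    cx,cy,yaw,th,cl,lv=q[:6]
    P=lambda r,a,z:[cx+r*np.cos(a),cy+r*np.sin(a),z]
    pa=yaw+np.pi+th
    px,py=cx-.225*np.sin(yaw),cy+.225*np.cos(yaw)
    la=yaw+np.pi-lv
    return {"tip":P(.125,pa,.048),"bA":P(.116,pa+np.pi/2,.048),"bR":P(.116,pa-np.pi/2,.048),"bB":P(.116,pa+np.pi,.048),
    "clip":P(.13,cl,.024),"ball":[px+.083*np.cos(la),py+.083*np.sin(la),.05]}
def f(q):
    m=model(q); return np.concatenate([np.r_[proj(S,m[k])-pts[k][0]-q[6:8],proj(D,m[k])-pts[k][1]-q[8:10]] for k in m]+[q[6:]*.3])
s=least_squares(f,[.55,-.12,-.15,-.26,-1.157,0.08,0,0,0,0]); print(s.x,s.fun[:24].reshape(-1,4))
c=s.x[:2];pa=s.x[2]+np.pi+s.x[3];print(c,np.degrees([pa,s.x[4]]),"turn",np.degrees(s.x[4]+2*np.pi-pa))
for n,uv,z in(("jar",(343,150),.0),("punch1",(160+352/5,165+60/5),.005),("punch2",(160+466/5,165+155/5),.005),("chis1",(160+556/5,165+400/5),.006),("bowl2",(260,159),.01),("bowl",(160+270/5,165+275/5),.072)):
    print(n,onz(S,uv,z)[:2])
T=toolT();print("ytool",T[:3,1])
turn=s.x[4]+2*np.pi-pa
for k in range(4):
  for sg in(-np.pi/2,np.pi/2):
    out=[]
    for t in np.linspace(-.3,turn,7):
        a=pa+k*np.pi/2+t
        j=manip.solve_ik([c[0]+.098*np.cos(a),c[1]+.098*np.sin(a),.058],ori(a+sg))
        out.append(None if j is None else round(j[5],2))
    print(k,sg>0,out)
E
```

```text
[ 0.5521 -0.1255 -0.1428 -0.2723 -1.167   0.0907 -1.3359  0.4229 -0.1336
 -0.1054] [[-0.1441 -0.4163 -0.4923 -0.1923]
 [ 0.238   0.027   0.2713  0.047 ]
 [-0.1441  0.1371  0.4066  0.9313]
 [-0.035   0.1848  0.137  -0.2631]
 [ 0.0086 -0.0004 -0.2742 -0.4371]
 [-0.0436  0.106  -0.0604 -0.0952]]
[ 0.5521 -0.1255] [156.2157 -66.863 ] turn 136.921292461095
jar [0.474  0.4538]
punch1 [0.3779 0.024 ]
punch2 [0.4888 0.0568]
chis1 [0.6839 0.0162]
bowl2 [0.3633 0.1554]
bowl [ 0.5425 -0.1177]
ytool [ 0.3744  0.9272 -0.0004]
0 False [np.float64(-1.01), np.float64(-1.54), np.float64(-2.08), None, None, None, np.float64(2.37)]
0 True [np.float64(2.13), np.float64(1.6), np.float64(1.06), np.float64(0.55), np.float64(0.07), np.float64(-0.36), np.float64(-0.77)]
1 False [None, None, None, np.float64(2.17), np.float64(1.78), np.float64(1.4), np.float64(1.01)]
1 True [np.float64(0.3), np.float64(-0.15), np.float64(-0.57), np.float64(-0.97), np.float64(-1.36), np.float64(-1.74), np.float64(-2.13)]
2 False [np.float64(1.97), np.float64(1.59), np.float64(1.21), np.float64(0.82), np.float64(0.41), np.float64(-0.03), np.float64(-0.5)]
2 True [np.float64(-1.17), np.float64(-1.55), np.float64(-1.94), np.float64(-2.33), None, None, None]
3 False [np.float64(0.61), np.float64(0.19), np.float64(-0.26), np.float64(-0.75), np.float64(-1.27), np.float64(-1.81), np.float64(-2.34)]
3 True [np.float64(-2.53), None, None, np.float64(2.39), np.float64(1.87), np.float64(1.33), np.float64(0.8)]
```

The two-camera model fits to under 1 px, apart from one point at 0.9 px. The centre is at (0.552,-0.126), the pointer at 156° and the mark at 293°, so the turn is +137°. I'll push the far spoke (336°) counterclockwise with the closed fingertips.

```bash
cat >> h.py <<'E'
C=np.array([.5521,-.1255]);YAW=-.1428;PA=np.radians(156.2157);TURN=np.radians(136.92)
def ring(a,r=.098,z=.058): return [C[0]+r*np.cos(a),C[1]+r*np.sin(a),z]
def snap(n,f):
    c=cam(n);cv2.imwrite(f"pics/{f}.png",cv2.cvtColor(c["image"],cv2.COLOR_RGB2BGR));return c
E
python3 - <<'E'
from h import *
manip.command_gripper(0.0,20)
a=PA+np.pi-.42
manip.move_to(ring(a,z=.2),ori(a-np.pi/2))
snap("wrist","w1")
manip.servo_line(ring(a,z=.10),rate=.12)
snap("side","s1");snap("wrist","w2");snap("scene","sc1")
print(manip.get_time(),manip.get_position(),manip.get_contact_force(),manip.get_width())
im=cv2.imread("pics/s1.png")[150:310,180:370];cv2.imwrite("pics/s1c.png",cv2.resize(im,None,fx=4,fy=3.7))
E
```

```text
5.35 [ 0.6185 -0.1984  0.101 ] [-0.0311 -0.2785  0.5752] 0.00021073214028260507
```

View pics/s1c.png

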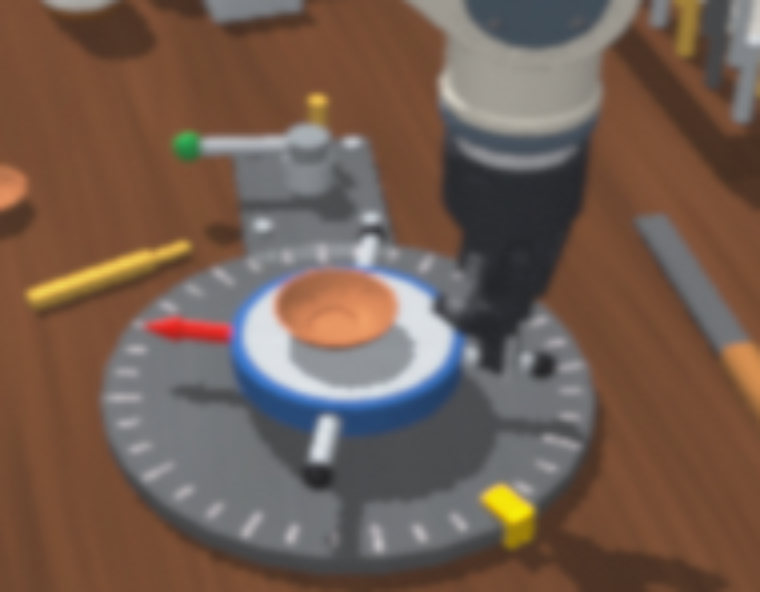

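View pics/w2.png

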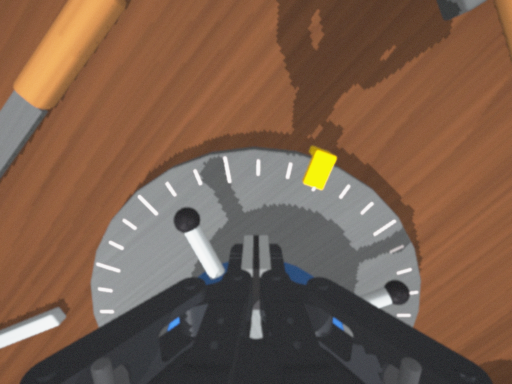

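The wrist view shows the closed fingertips (258,250) clear of the far spoke (188,220→215,270) on its clockwise side. The clip is at (320,168). The side view shows the bowl well clear of the gripper.

```bash
python3 - <<'E'
from h import *
a0=PA+np.pi-.42
manip.servo_line(ring(a0),rate=.08)
print(manip.get_time(),manip.get_position(),manip.get_contact_force())
a=a0
for i in range(6):
    a+=.12
    manip.servo_line(ring(a),ori(a-np.pi/2),rate=.05)
    F=manip.get_contact_force();print(round(a-a0,2),round(manip.get_time(),2),F,manip.get_position())
    if np.linalg.norm(F)>20: break
snap("scene","sc2")
im=cv2.imread("pics/sc2.png")[165:285,160:310];cv2.imwrite("pics/sc2c.png",cv2.resize(im,None,fx=5,fy=5))
E
```

```text
6.025 [ 0.6178 -0.1981  0.0576] [-0.2225  0.6758 -0.1791]
0.12 6.41 [ 0.3242 -0.0744 -0.0797] [ 0.6264 -0.1898  0.0585]
0.24 6.79 [ 0.7617 -0.3497 -0.5515] [ 0.6331 -0.1806  0.0581]
0.36 7.17 [-0.4667 -1.1246  0.1825] [ 0.6392 -0.1706  0.058 ]
0.48 7.56 [-0.0783 -0.3743  0.6255] [ 0.644  -0.1597  0.0581]
0.6 7.94 [ 1.2274 -0.2406 -0.0594] [ 0.6473 -0.1484  0.058 ]
0.72 8.32 [ 0.8073 -1.1015 -0.1808] [ 0.6493 -0.1368  0.058 ]
```

View pics/sc2c.png

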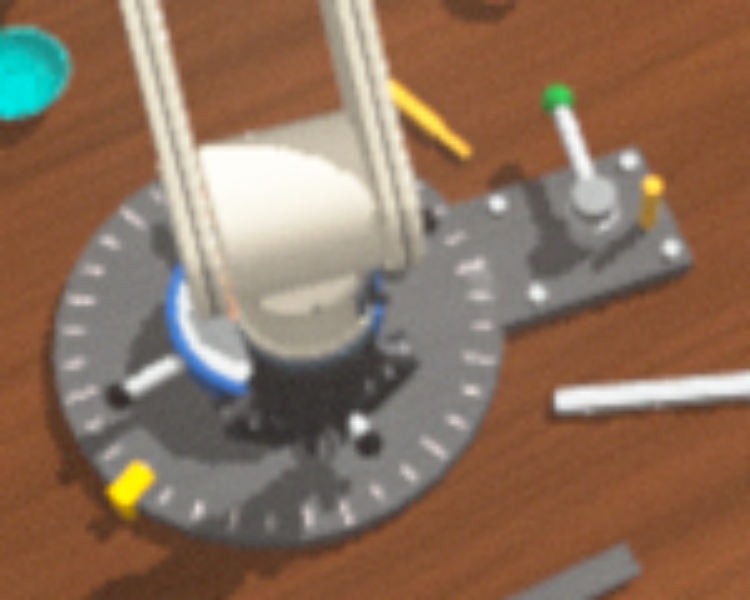

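The turntable is turning: the far ball is now at crop (370,440) and the near ball at (118,396). I'll measure how far the spoke leads the finger and carry on.

```bash
cat >> h.py <<'E'
def angS(S,u,v,z=.048):  # scene full-image pixel -> angle about axis; scene calib shift removed
    p=onz(S,(u-1.336,v+.423),z)[:2]-C; return np.arctan2(p[1],p[0]),np.hypot(*p)
E
python3 - <<'E'
from h import *
S=cam("scene")
p=manip.get_position();fa=np.arctan2(p[1]-C[1],p[0]-C[0])
for n,u,v in(("far",160+370/5,165+440/5),("near",160+118/5,165+396/5)):
    for s in(-1,1):
        q=onz(S,(u-s*1.336,v+s*.423),.048)[:2]-C;print(n,s,np.degrees(np.arctan2(q[1],q[0])),np.hypot(*q))
print("finger",np.degrees(fa),"orig far",np.degrees(PA)+180)
# control with original
for s in(-1,1):
    q=onz(S,(216.8-s*1.336,259+s*.423),.048)[:2]-C;print(s,np.degrees(np.arctan2(q[1],q[0])),np.hypot(*q))
E
```

```text
far -1 9.205688023583361 0.11699374822783212
far 1 5.022240949060506 0.1143617466913479
near -1 -84.8871741504641 0.10782140905274018
near 1 -85.98479763462923 0.11633935458090751
finger -6.66029466167092 orig far 336.21569999999997
-1 -19.441664513274457 0.11363406522599027
1 -23.716646037400494 0.11535414639825989
```

```bash
python3 - <<'E'
from h import *
p=manip.get_position();a=np.arctan2(p[1]-C[1],p[0]-C[0])
end=np.radians(94)
n=int(np.ceil((end-a)/.13))
mx=0
for b in np.linspace(a,end,n+1)[1:]:
    manip.servo_line(ring(b),ori(b-np.pi/2),rate=.05)
    F=np.linalg.norm(manip.get_contact_force());mx=max(mx,F)
    if F>20: print("stop",F);break
manip.hold(.2)
print(manip.get_time(),manip.get_position(),mx,manip.get_joint_positions())
snap("scene","sc3");snap("side","s3")
im=cv2.imread("pics/sc3.png")[165:285,160:310];cv2.imwrite("pics/sc3c.png",cv2.resize(im,None,fx=5,fy=5,interpolation=cv2.INTER_CUBIC))
im=cv2.imread("pics/s3.png")[165:310,180:340];cv2.imwrite("pics/s3c.png",cv2.resize(im,None,fx=4,fy=4,interpolation=cv2.INTER_CUBIC))
E
```

```text
14.1083 [ 0.5452 -0.0278  0.0579] 1.8138672956654567 [-0.0727  0.6096  1.9008 -0.      0.6317 -0.1412]
```

View pics/sc3c.png

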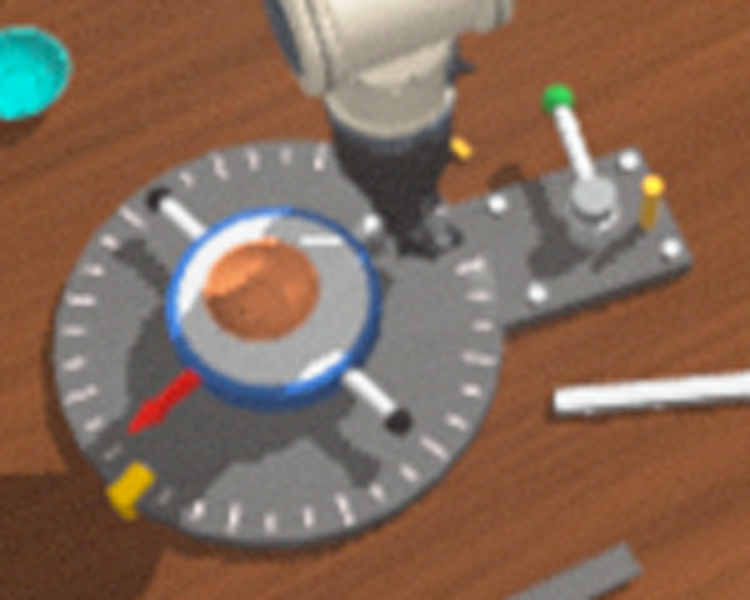

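View pics/s3c.png

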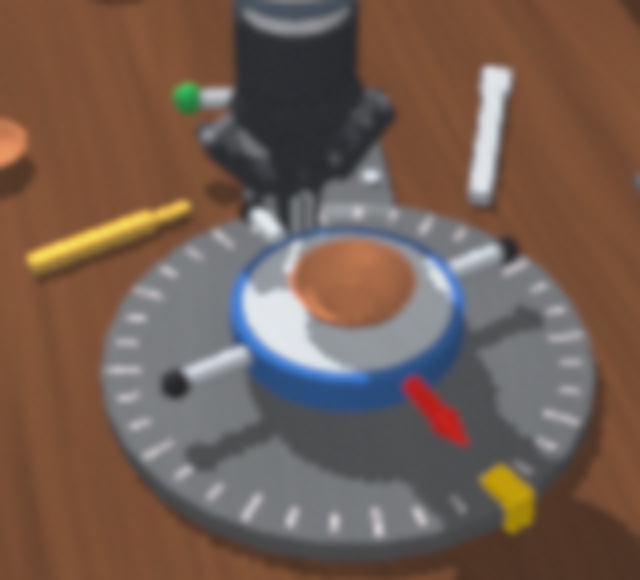

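The red tip is now at scene crop (130,431) and side crop (467,444), just short of the clip. I'll fit its angle.

```bash
cat >> h.py <<'E'
OFF={"scene":np.array([-1.336,.423]),"side":np.array([-.134,-.105])}
def fit(obs):  # obs: list of (cam,u,v,r,offset angle deg)
    cs={n:cam(n) for n in("scene","side")}
    def f(t):return np.concatenate([proj(cs[n],ring(t[0]+np.radians(d),r,.048))-[u,v]-OFF[n] for n,u,v,r,d in obs])
    s=least_squares(f,[np.radians(-70)]);return np.degrees(s.x[0]),s.fun
E
python3 - <<'E'
from h import *
o=[("scene",186,251.2,.125,0),("side",296.75,276,.125,0),("scene",191.6,204.6,.116,-90),("scene",240,249.4,.116,90),("side",223.75,260.75,.116,-90),("side",307.5,227,.116,90)]
print(fit(o),fit(o[:1])[0],fit(o[1:2])[0]); p=manip.get_position();print(np.degrees(np.arctan2(p[1]-C[1],p[0]-C[0])))
E
```

```text
(np.float64(-74.22775560612429), array([-0.2646,  0.0873,  0.0997, -0.0673,  0.3504,  0.1353, -0.3207,
       -0.0438,  0.3129, -0.2716, -0.6586,  0.1784])) -74.02864614777114 -74.35965436743143
94.01866780288228
```

```bash
python3 - <<'E'
from h import *
for d in(97.7,101.4):
    b=np.radians(d);manip.servo_line(ring(b),ori(b-np.pi/2),rate=.03)
manip.hold(.4)
print(manip.get_time(),manip.get_contact_force())
b=np.radians(101.4-10);manip.servo_line(ring(b),ori(b-np.pi/2),rate=.06)
manip.servo_line(ring(b,z=.13),rate=.12)
print(manip.get_time(),manip.get_position())
snap("scene","sc4");snap("side","s4")
im=cv2.imread("pics/sc4.png")[165:285,160:310];cv2.imwrite("pics/sc4c.png",cv2.resize(im,None,fx=5,fy=5,interpolation=cv2.INTER_CUBIC))
im=cv2.imread("pics/s4.png")[165:310,180:340];cv2.imwrite("pics/s4c.png",cv2.resize(im,None,fx=4,fy=4,interpolation=cv2.INTER_CUBIC))
E
```

```text
15.625 [ 1.8519 -0.5183 -0.0441]
16.8083 [ 0.5492 -0.0275  0.1297]
```

View pics/sc4c.png

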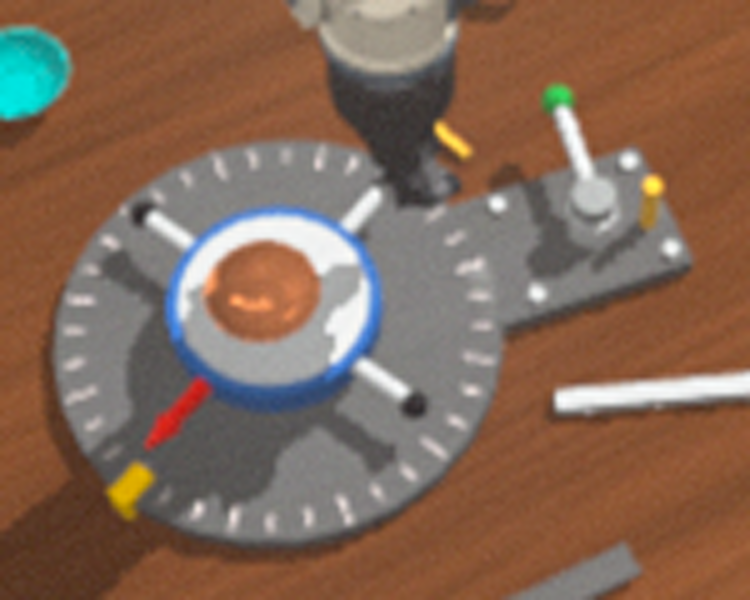

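View pics/s4c.png

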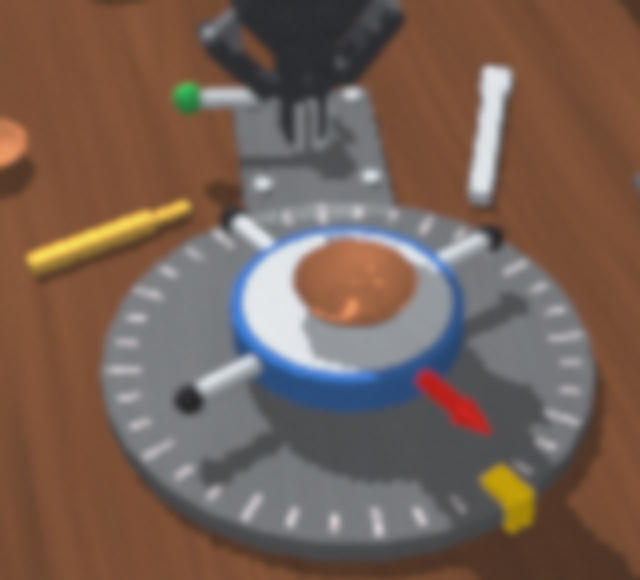

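The tip is at scene crop (147,447) and side crop (491,433), beside the clip's inner end, and the bowl is undisturbed. Next I'll check the angle and plan the lever push.

```bash
cat >> h.py <<'E'
LV=np.array([C[0]-.225*np.sin(YAW),C[1]+.225*np.cos(YAW)])
def lev(v,r=.066,back=.021,z=.058):  # finger centre behind the arm when lever at v; moving clockwise
    a=YAW+np.pi-v; return [LV[0]+r*np.cos(a)+back*np.cos(a+np.pi/2),LV[1]+r*np.sin(a)+back*np.sin(a+np.pi/2),z], a
E
python3 - <<'E'
from h import *
o=[("scene",189.4,254.4,.125,0),("side",302.75,273.25,.125,0),("scene",188.8,207.6,.116,-90),("scene",242.8,245.6,.116,90),("side",227.25,264.75,.116,-90),("side",302.5,224.5,.116,90),("side",238.5,219.5,.116,180)]
print(fit(o),fit(o[:1])[0],fit(o[1:2])[0])
print(LV)
for s in(-np.pi/2,np.pi/2):
    for v in np.linspace(-.3,1.5,7):
        p,a=lev(v); j=manip.solve_ik(p,ori(a+s)); print(s>0,round(v,2),np.round(p,3),None if j is None else np.round(j,2))
E
```

```text
(np.float64(-66.62873848018721), array([-0.0001,  0.0676, -0.0198, -0.3925, -0.1406,  0.1192,  0.1346,
        0.4197,  0.3002, -0.3504,  0.4517, -0.5646,  0.0224, -0.3103])) -66.69150022634444 -66.84667772788991
[0.5841 0.0972]
False -0.3 [0.522 0.066 0.058] [ 0.1   0.59  1.94 -0.    0.61 -1.62]
False 0.0 [0.516 0.086 0.058] [ 0.14  0.59  1.95 -0.    0.6  -1.29]
False 0.3 [0.515 0.107 0.058] [ 0.18  0.59  1.94 -0.    0.61 -0.95]
False 0.6 [0.521 0.126 0.058] [ 0.22  0.6   1.92 -0.    0.62 -0.61]
False 0.9 [0.533 0.144 0.058] [ 0.24  0.61  1.89 -0.    0.64 -0.29]
False 1.2 [0.549 0.157 0.058] [ 0.26  0.63  1.85 -0.    0.66  0.03]
False 1.5 [0.568 0.165 0.058] [ 0.26  0.65  1.8  -0.    0.69  0.33]
True -0.3 [0.522 0.066 0.058] [ 0.1   0.59  1.94 -0.    0.61  1.52]
True 0.0 [0.516 0.086 0.058] [ 0.14  0.59  1.95 -0.    0.6   1.86]
True 0.3 [0.515 0.107 0.058] [ 0.18  0.59  1.94 -0.    0.61  2.19]
True 0.6 [0.521 0.126 0.058] [0.22 0.6  1.92 0.   0.62 2.53]
True 0.9 [0.533 0.144 0.058] None
True 1.2 [0.549 0.157 0.058] None
True 1.5 [0.568 0.165 0.058] None
```

Pointer at -66.6° against the mark at -66.9°, an error of about 0.5 mm. Before the lever push I'll check the pin's position and height.

```bash
python3 - <<'E'
from h import *
S=cam("scene");D=cam("side")
for (a,b) in (((160+653/5,165+181/5),(180+317/4,165+44/4)),((160+595/5,165+188/5),(180+308/4,165+86/4))):
    s=least_squares(lambda p:np.r_[proj(S,p)-a-OFF["scene"],proj(D,p)-b-OFF["side"]],[.6,.15,.05]);print(s.x,s.fun)
b,a=lev(-.4,z=.13);manip.servo_line(b,ori(a-np.pi/2),rate=.12)
b,a=lev(-.4);manip.servo_line(b,rate=.1)
print(manip.get_time(),manip.get_position(),manip.get_contact_force())
snap("side","s5");im=cv2.imread("pics/s5.png")[140:310,180:340];cv2.imwrite("pics/s5c.png",cv2.resize(im,None,fx=4,fy=3.5))
E
```

```text
[0.601  0.1324 0.067 ] [-0.0293  0.2132 -0.1438 -0.1125]
[0.5842 0.0975 0.0584] [-0.1088  0.7587 -0.5012 -0.3903]
20.125 [0.526  0.0601 0.0583] [-0.2003  0.2693 -0.0387]
```

View pics/s5c.png

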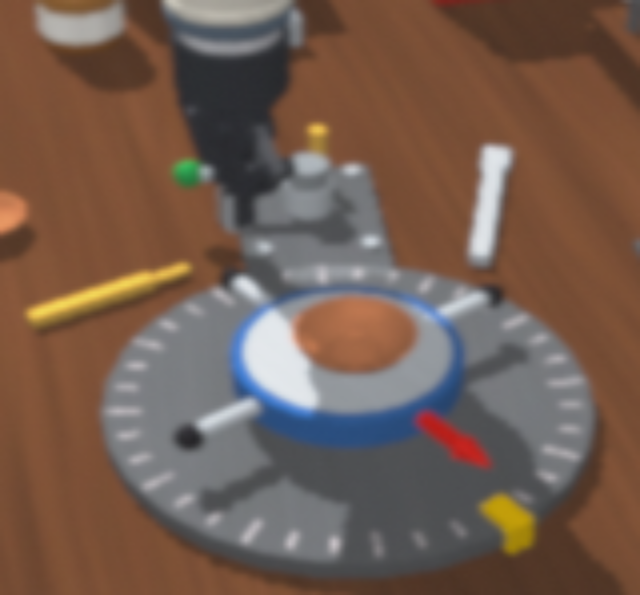

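```bash
python3 - <<'E'
from h import *
for v in list(np.arange(-.28,1.2,.12))+[1.25,1.32,1.38,1.42]:
    b,a=lev(v);manip.servo_line(b,ori(a-np.pi/2),rate=.04)
    F=manip.get_contact_force()
    print(round(v,2),F)
    if np.linalg.norm(F)>12: break
print(manip.get_time(),manip.get_position())
snap("scene","sc6");snap("side","s6")
im=cv2.imread("pics/sc6.png")[165:285,160:310];cv2.imwrite("pics/sc6c.png",cv2.resize(im,None,fx=5,fy=5,interpolation=cv2.INTER_CUBIC))
im=cv2.imread("pics/s6.png")[165:310,180:340];cv2.imwrite("pics/s6c.png",cv2.resize(im,None,fx=4,fy=4,interpolation=cv2.INTER_CUBIC))
E
```

```text
-0.28 [ 0.1374  0.0811 -0.6095]
-0.16 [-0.4476  0.8364  0.9431]
-0.04 [0.7893 0.5456 0.5817]
0.08 [-0.6311  0.5949 -0.4132]
0.2 [0.629  0.2215 0.2219]
0.32 [-0.4045 -0.21    0.0651]
0.44 [-0.8832 -0.6024  0.6143]
0.56 [-0.6287 -0.5233 -0.5776]
0.68 [-1.2548  0.4586  0.1034]
0.8 [-1.1859 -0.2561 -0.5067]
0.92 [-0.1166 -0.6097 -0.6454]
1.04 [-0.908  -0.0315  0.4311]
1.16 [-1.143   0.579   1.0681]
1.25 [-0.0947 -0.218  -0.1972]
1.32 [0.1439 0.3501 0.1965]
1.38 [-0.873   0.4243  0.5319]
1.42 [-0.8669 -0.1939 -0.1413]
25.9167 [0.5626 0.163  0.058 ]
```

View pics/sc6c.png

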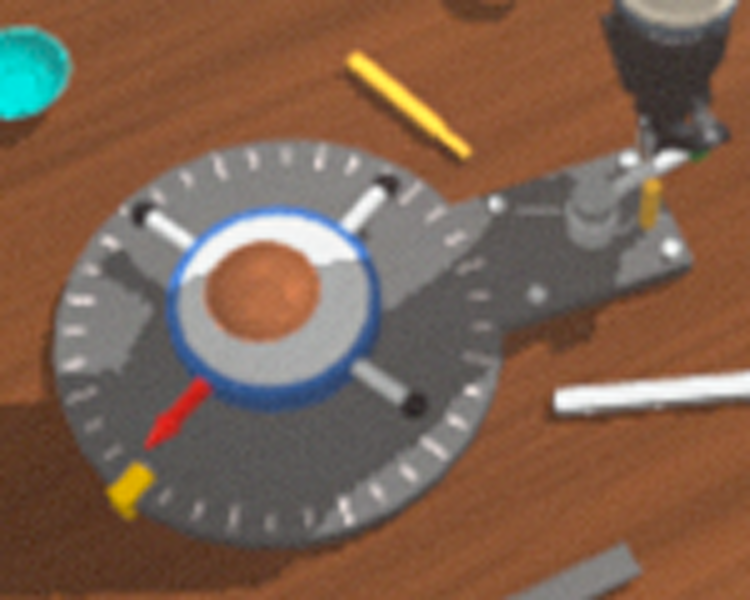

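View pics/s6c.png

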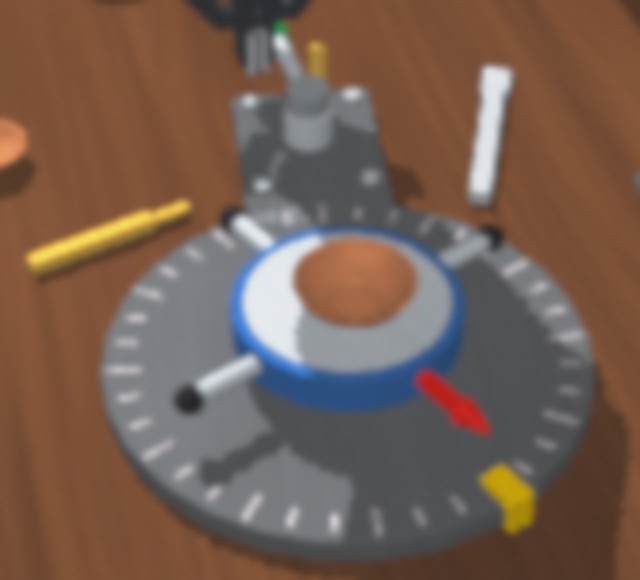

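The lever has swung near the pin, with no stop force yet. I'll creep on in small steps until the stop is felt.

```bash
python3 - <<'E'
from h import *
S=cam("scene");D=cam("side")
s=least_squares(lambda t:np.r_[proj(S,[LV[0]+.083*np.cos(t[0]),LV[1]+.083*np.sin(t[0]),.05])-[300,195.6]-OFF["scene"],proj(D,[LV[0]+.083*np.cos(t[0]),LV[1]+.083*np.sin(t[0]),.05])-[250.25,171.75]-OFF["side"]],[1.8])
print("lever",YAW+np.pi-s.x[0],s.fun)
t=lev(1.42)[1]; d=np.array([np.cos(t-np.pi/2),np.sin(t-np.pi/2)])
for v in np.arange(1.435,1.60,.015):
    b,a=lev(v);manip.servo_line(b,ori(a-np.pi/2),rate=.01)
    F=np.mean([ (manip.hold(.03),manip.get_contact_force())[1] for _ in range(3)],0)
    print(round(v,3),F, F[:2]@d)
    if abs(F[:2]@d)>4.5: break
print(manip.get_time(),manip.get_position())
snap("side","s7");im=cv2.imread("pics/s7.png")[140:310,180:340];cv2.imwrite("pics/s7c.png",cv2.resize(im,None,fx=4,fy=3.5))
E
```

```text
lever 1.4728526399570656 [ 0.1865 -0.4218  0.3114  0.9052]
1.435 [-1.578  -0.1136 -0.2997] -1.5788185568917719
1.45 [-1.3369  0.2524 -0.1943] -1.334873531255093
1.465 [-1.4417  0.623  -1.2285] -1.4366354847981737
1.48 [-1.3303  0.2099 -0.5346] -1.3285762950579358
1.495 [-1.1861  0.5199 -0.9216] -1.181953800508903
1.51 [-1.8048  1.023  -0.6684] -1.7965377747063336
1.525 [-1.1759  0.2276 -0.5958] -1.1740067395970737
1.54 [-1.5402  1.0689 -0.9825] -1.5316076504458336
1.555 [-5.3581  1.802   0.7512] -5.343525215383202
29.2667 [0.5711 0.1653 0.0579]
```

View pics/s7c.png

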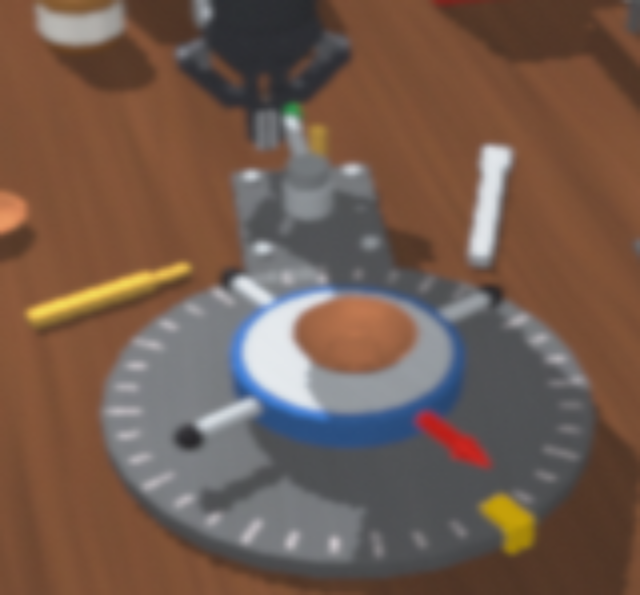

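The stop was felt: force jumped from 1.5 N to 5.3 N, and the lever lies beside the pin. Now I'll back off, lift and do the final check.

```bash
python3 - <<'E'
from h import *
manip.hold(.3)
b,a=lev(1.3,back=.03);manip.servo_line(b,ori(a-np.pi/2),rate=.05)
b[2]=.2;manip.servo_line(b,rate=.15)
b=[.36,.2,.32];manip.servo_line(b,rate=.2)
manip.hold(.5)
print(manip.get_time(),manip.get_position(),manip.get_contact_force())
snap("scene","sc8");snap("side","s8")
im=cv2.imread("pics/sc8.png")[165:285,160:310];cv2.imwrite("pics/sc8c.png",cv2.resize(im,None,fx=5,fy=5,interpolation=cv2.INTER_CUBIC))
im=cv2.imread("pics/s8.png")[165:310,180:340];cv2.imwrite("pics/s8c.png",cv2.resize(im,None,fx=4,fy=4,interpolation=cv2.INTER_CUBIC))
E
```

```text
33.175 [0.3601 0.2    0.3199] [-0.2919 -0.1464  0.0614]
```

View pics/sc8c.png

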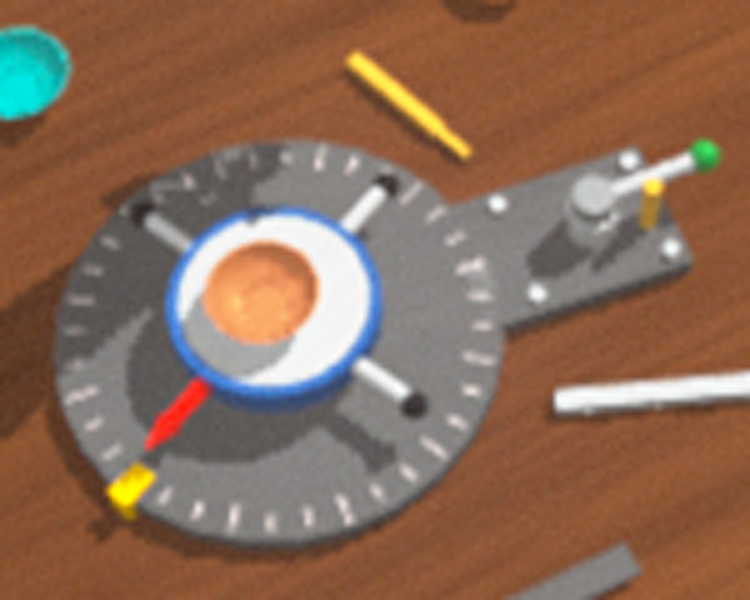

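View pics/s8c.png

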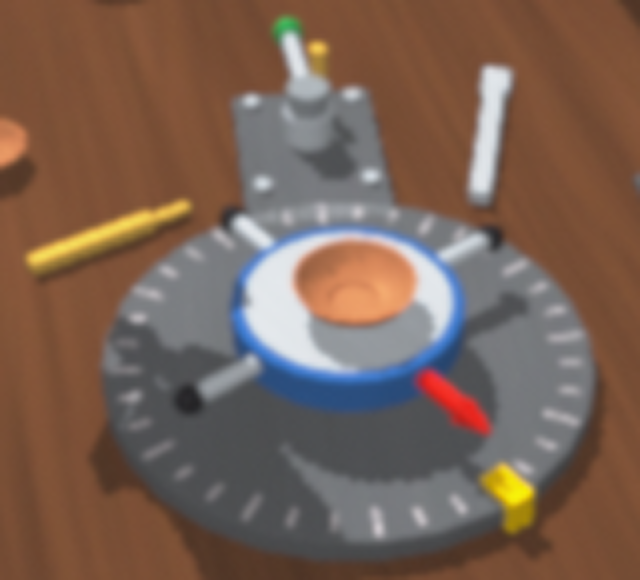

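View pics/sc8.png

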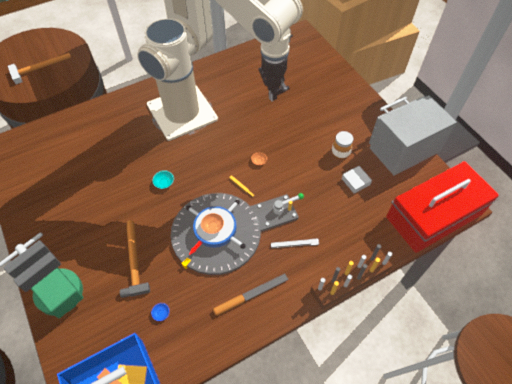

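The pointer is unmoved at the clip (scene crop 147,447), the lever lies at the pin (ball at 706,155), and the bowl and tools are in place. I'll do a numeric check and then hand in.

```bash
python3 - <<'E'
from h import *
S=cam("scene");D=cam("side")
P=lambda t:[LV[0]+.083*np.cos(t[0]),LV[1]+.083*np.sin(t[0]),.05]
s=least_squares(lambda t:np.r_[proj(S,P(t))-[301.2,196]-OFF["scene"],proj(D,P(t))-[251.75,172]-OFF["side"]],[1.8])
v=YAW+np.pi-s.x[0];print("lever",v,s.fun)
print("bowl off",onz(S,(160+261/5-1.3,165+291/5),.072)[:2]-C)
if v>1.42: manip.sign_off();print("signed",manip.get_time())
E
```

```text
lever 1.5213933016886116 [-0.453   0.0897  0.1659  0.5078]
bowl off [-0.004  -0.0061]
the job is handed in; nothing more can be done
the job is handed in; nothing more can be done
```

The turntable is on its mark and locked, and I handed the job in shortly after 33 s on the robot's clock. No verdict was reported.

- **Turntable:** I pushed the far spoke counterclockwise by about 137° with the closed fingertips. The pointer stopped at −66.6° against the clip at −66.9°, about 0.5 mm off at the tip. The finger then backed off before I touched the lever, and the pointer had not moved in the last pictures.
- **Lever:** I pushed it gently round until the force rose from about 1.5 N to 5.3 N at the stop. A fit to the pictures taken after the arm withdrew gives 1.52 rad. The stop is at 1.5, so that is within measurement error.
- **Bowl and surroundings:** The copper bowl is upright, about 7 mm from the turntable's centre by eye-picked pixels. The tools, jar and block look unmoved in the final scene picture, but I did not measure them numerically. The arm finished clear of everything.

No check failed. The only disagreement was a shift of about 1.3 px in the scene camera's calibration, which I corrected for.

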